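# Pull the empty blade magazine from the microtome case

## Task

Each of the three bays of the blade case should hold a full blade magazine, but one empty magazine has been packed among them; all look alike and only the weight gives the empty one away. Open the lid of the case all the way, find the empty magazine by its weight and put it in the blue tray: set it down on the tray's mat before letting go, do not drop it. Leave the two full ones seated in their own bays, shut the lid fully, and do not push the other things on the bench about.

Things in the scene. Friction and masses are not known exactly. Their poses are not given: they have to be found in the camera images.
- case: blue open case fixed to the bench, 185 mm deep (x) x 290 mm wide (y), walls 70 mm high, 4 mm thick; origin on the bench, x from -85 mm (front, towards the robot) to +100 mm (back, hinge side). Holds three cradles 85 mm apart along y, each with a loose magazine that leans 35 degrees, its top towards the front
- lid (a joint): angle of the case's lid: 0 shut (starts shut or a little ajar), 1.05 rad fully open (a stop). Open, it still overhangs the bays, so the tool must lean 20 to 40 degrees the way the magazines do. Stiff hinge: the lid stays where it is left; about 4 N at the tab lifts it. The lid is a clear cover 185 x 290 mm, 55 mm deep, its top 125 mm above the bench when shut
- lid_grip (a point): on the orange tab that sticks out forwards from the middle of the lid's front edge, flush with its top: tab 18 mm wide (the case's y), 12 mm thick, 45 mm long; this point, its thickness centre, is 27 mm out from the lid's front face, 118 mm above the bench when shut, about 280 mm when open. It turns with the lid; open, the tab points steeply up. Only bench lies below it
- lid_hinge (a point): middle of the lid's hinge line, at the case's back edge, 70 mm above the bench; the hinge axis is the case's y and a positive angle lifts the front
- bay_1: cradle on the case's left (+y), fixed in it. Origin: centre of the foot of the magazine sitting in it; z runs up along the magazine (leans 35 degrees to the case's front), y is the case's y, x points up away from the support plate. Magazine: black body 34 (x) x 40 (y) x 62 mm (z 0 to 62), then a yellow grip tab 16 x 24 x 42 mm (z 62 to 104) on the same centre line
- bay_2: middle cradle, like bay_1 (same frame and magazine). The magazine lies against a plate on its -x side, its foot on a seat, between low side guides with 2 mm play; nothing else holds it: it lifts out along z or straight up, and is set back the same way
- bay_3: cradle on the case's right (-y), like bay_1 (same frame and magazine). All three magazines look alike: a full one weighs about 450 g (410 to 490), an empty one about 130 g (115 to 145). Just one of the three is empty, in any of the bays
- tray: blue open returns tray fixed to the bench, 180 (x) x 150 (y) x 50 mm high, walls 4 mm; origin under its centre; empty at the start
- tray_mat: black rubber mat that covers the tray's floor, its top 8 mm above the bench; origin at the tray's centre, 5 mm above the bench. The magazine may end standing or lying on it
- jar: amber glass jar, 54 mm across, 90 mm tall, beside the tray; origin under its centre. Bystander.
- slide_box: shut green slide box, 100 x 45 x 35 mm, beside the tray; origin under its centre. Bystander.
- brush: small hand brush, about 170 mm long, lying in front of the case. Bystander.
- reagent: white plastic bottle with red cap, 64 mm across, 160 mm tall. Bystander.
- mould_bowl: small steel bowl, 80 mm across, 35 mm tall. Bystander.
- block_box: cardboard box, 90 x 130 x 40 mm. Bystander.
- stain: amber bottle with black cap, 50 mm across, 100 mm tall. Bystander.
Mind the look-alikes: they are no part of the job. Leave any green look-alike of the tray alone.

How it is judged (in metres and radians):
On the way, in this order (a step that is already met when the one before it is completed fails the run):
1. the lid is opened fully (value of joint lid above 0.95 rad), for 0.2 s.
2. a magazine is set on the tray's mat while the fingers still hold it (contact force between tray_mat and anything else above 0.3 N and contact force between the fingers and anything else above 1 N and horizontal distance between the grasp point and tray below 0.15 m), for 0.05 s.
3. the empty magazine, let go, rests in the tray, the two full ones in their bays (contact force between tray_mat and anything else between 0.8 and 2.5 N and ((contact force between bay_1 and anything else below 0.1 N and contact force between each of bay_2, bay_3 and anything else above 2.5 N) or (contact force between each of bay_1, bay_3 and anything else above 2.5 N and contact force between bay_2 and anything else below 0.1 N) or (contact force between each of bay_1, bay_2 and anything else above 2.5 N and contact force between bay_3 and anything else below 0.1 N)) and contact force between the fingers and anything else below 0.1 N), for 0.3 s.
At the end, for the whole second after the job is handed in: the mat of the tray carries the empty magazine alone (0.8 to 2.5 N at rest), two bays each carry a full magazine (more than 2.5 N) and the third bay is empty (under 0.1 N), and the lid is shut (under 0.05 rad) (contact force between tray_mat and anything else between 0.8 and 2.5 N and ((contact force between bay_1 and anything else below 0.1 N and contact force between each of bay_2, bay_3 and anything else above 2.5 N) or (contact force between each of bay_1, bay_3 and anything else above 2.5 N and contact force between bay_2 and anything else below 0.1 N) or (contact force between each of bay_1, bay_2 and anything else above 2.5 N and contact force between bay_3 and anything else below 0.1 N)) and value of joint lid below 0.05 rad); the robot touches nothing.
It fails at once if a bystander is pushed more than 30 mm (distance of any of jar, slide_box, brush, reagent, mould_bowl, block_box, stain from where it was at the start of the episode above 0.03 m).
It also fails if it takes over 72 s, if anything falls off the work surface, if the arm or the gripper's body presses on something with over 40 N, if the wrist force passes 120 N, or if a joint passes its speed limit or range.

## Robot

A 7-joint arm with a two-finger parallel gripper is mounted at the origin on the work surface. World frame = base frame: x ahead of the robot, y to its left, z up, the work surface at z = 0. Lengths are in m, angles in degrees, forces in N, time in s.
With the tool pointing down it reaches from about 0.425 to 0.875 m from the base axis. Payload 4.7 kg.
Tool frame: the origin (TCP) lies on the mounting face of the last link; the fingertips stand tcp_to_tips ahead of it and the grasp point (between the pads) lies 164 mm ahead of it (tcp_to_tips is the distance from the TCP to the fingertips, in m); z points along the fingers, y is the line along which they close (so a half turn about z gives the same grasp; the last joint's range is limited). The gripper opens to 87 mm and grips with 3 to 60 N. Pads are 19 mm wide; open, the fingers measure 117 mm over their backs; the gripper's body (75 mm by 190 mm) begins 51 mm behind the grasp point.
Start: joints at [-62.504, 18.392, -4.016, 83.108, 1.295, 78.541, -3.26], TCP at [0.292, 0.581, 0.405] pointing down, gripper open.
Joint ranges: [-163.93, 163.93], [-17.29, 119.83], [-79.2, 71.16], [3.27, 140.29], [-89.18, 269.18], [5.43, 117.66], [-154.24, 154.24]. Speed limits (degrees/s): [147.25, 147.25, 180, 180, 180, 180, 180].

## Interface

Orientations are given as [roll, pitch, yaw] about the fixed x, y, z axes, in that order (R = Rz(yaw) Ry(pitch) Rx(roll)).
In Python, from cell import get_obs, read_camera, sign_off, tcp_to_tips gives the robot as it stands.
- The arm moves only by the tool drive_tool, never from a script. Its argument "rows" is one flat list of numbers, 7 for each row, row after row: the shift along the tool's x, y, z in m, then the turn, a rotation vector about the tool's x, y, z in rad, then the gripper command: -1 is shut, 1 is fully open, values between are in proportion. In form: [tx, ty, tz, rx, ry, rz, fingers, tx, ty, tz, rx, ry, rz, fingers, ...]. A call has 1 to 5 rows; each row shifts and turns the commanded pose from where the row before left it, along the tool's axes as they then stand; what a row does not reach is not made up. A row lasts 1/8 s, in which the tool goes at most 62.5 mm and 10.7 degrees, less where a joint would pass 70% of its speed; a pose out of reach is approached as far as the arm can. A call is refused whole if a number of a shift passes 0.0625 or a number of a turn 0.188, either way. A call with a gripper value outside its range is refused whole. The fingers move at their own pace and stop on an object; "grip_force" is the grip in N (left out, the last holds). Time passes only in rows, so rows that do not move let the fingers close. It gives the time, the measured TCP pose, the force, the opening and the grip force at its end, in the units of the state.
- get_obs(): the state, without advancing time (a new reading comes with each control period).
- read_camera(name): name is "scene" or "top" or "wrist"; returns a dict with "color" (400x640x3 uint8, blue, green, red), "fov_y" (degrees; the focal length in pixels is half the picture's height over the tangent of half this angle, whatever the lens; pixels are square), "cx", "cy" (the principal point, pixels), "cam_to_world" (4x4, takes a point from camera to world coordinates); the wrist camera has in their place "mount" (4x4, takes a point from camera to tool coordinates, whose origin is the TCP and whose axes are the flange's). Camera axes: x right, y up, looking along -z (the intrinsics and any distortion apply to the point x, -y, -z); pixel columns grow to the right and rows downward; lengths in m; the calibration is good to about 2 mm. A picture is of the moment at which its call begins: read the wrist's pose just before it. There is no depth.
- sign_off(): hands the job in; it is judged then, once.
The state is a dict: "time_s": time; "qpos": joint angles; "joint_velocities": joint speeds; "effort": joint torques, N m; "tool_pos": TCP position; "tool_rot": TCP orientation; "force": force on the tool from outside, world axes, zero at the start; "wrist_torque": the same for the moment, N m; "grip_width": finger opening in m; "grasp_force": force on a finger pad.
Only numpy, scipy, OpenCV 4.12 (cv2) and the standard library are available. Lean on these libraries where they do the work, as an engineer would, in place of code of your own. Each camera call takes 0.05 s, during which the arm holds its last target. There are 200 camera calls.

## Working session

There is one attempt and no reset: what is moved stays moved. The work goes in short steps, Python scripts to look and compute and a tool call to move; the robot and the scene stay as the last step left them, time stands still between calls to the robot, and variables do not carry over. Pictures are saved under pics/ and viewed, at most 10 in all, crops included, and the job is handed in when it is done.

Besides the shell and the picture viewer there is one more tool, called after "Emit:" by a JSON object that holds its "fn" and its "kwargs". drive_tool: Moves the arm, as the interface text tells. Its arguments: {"type":"object","properties":{"rows":{"type":"array","items":{"type":"number"}},"grip_force":{"type":"number"}},"required":["rows"]}

```bash
mkdir -p pics; ls; python3 - <<'E'
from cell import *
import cv2,numpy as np
print(tcp_to_tips); o=get_obs(); print(o)
for n in("scene","top"):
    c=read_camera(n); cv2.imwrite(f"pics/{n}0.png",c["color"]); np.save(f"{n}.npy",c,allow_pickle=True)
    print({k:v for k,v in c.items() if k!="color"})
E
```

```text
pics
0.1822
{'time_s': 0.0, 'qpos': array([-62.50443635,  18.43913318,  -4.01666692,  83.17483858,
         1.29411653,  78.54080385,  -3.25937067]), 'joint_velocities': array([-0.00664849, -0.05171637, -0.07154878,  0.01771372,  0.01367881,
        0.06092622,  0.02837154]), 'effort': array([ 2.69673028e-04, -4.91286170e+01, -4.03829422e-01, -3.12530816e+01,
       -6.39324356e-02,  4.36741544e-02,  1.95212983e-04]), 'tool_pos': array([0.29185668, 0.58056131, 0.40366105]), 'tool_rot': array([-1.79890424e+02,  4.53545968e-03,  1.53315719e+02]), 'force': array([ 0.19881921, -0.03232602,  0.21428083]), 'wrist_torque': array([0.00290975, 0.04178477, 0.0099332 ]), 'grasp_force': 0.0, 'grip_width': 0.08704710942716427}
{'fov_y': 52.72918080257182, 'cx': 326.92481920470556, 'cy': 197.82808598296646, 'cam_to_world': array([[ 0.25605524, -0.83551096,  0.48616577,  1.13135213],
       [ 0.96660548,  0.21585638, -0.13812991, -0.17369735],
       [ 0.01046707,  0.50529938,  0.86288062,  1.16742289],
       [ 0.        ,  0.        ,  0.        ,  1.        ]])}
{'fov_y': 54.233607152960964, 'cx': 313.4708555869334, 'cy': 197.34596236188682, 'cam_to_world': array([[-0.01234945,  0.97530136, -0.22053289,  0.28293449],
       [-0.99990955, -0.01087029,  0.00791954,  0.00457894],
       [ 0.00532668,  0.22061075,  0.97534739,  1.25232784],
       [ 0.        ,  0.        ,  0.        ,  1.        ]])}
```

View pics/scene0.png

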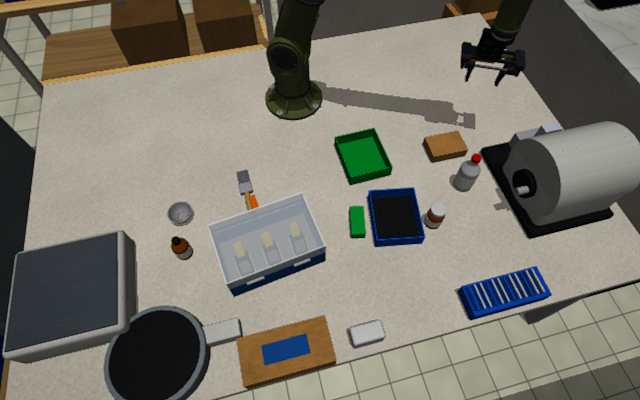

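View pics/top0.png

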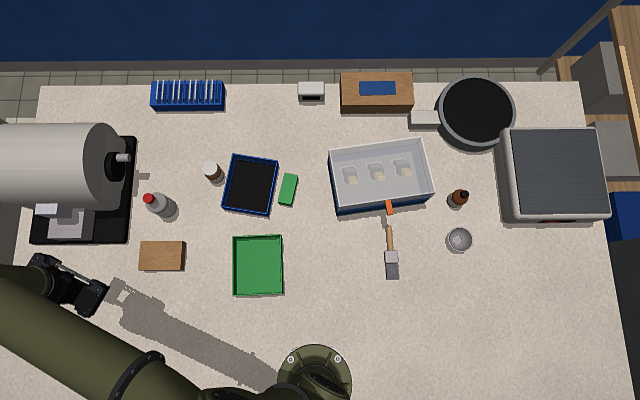

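Scene view: robot at the top, case at (268,243), blue tray at (397,217), brush in front of the case at (246,188). Top view: case at (380,175), orange tab at (389,207), blue tray at (250,184), green decoy at (258,265).

```bash
cat > h.py <<'E'
import numpy as np,cv2
from cell import *
from scipy.spatial.transform import Rotation as R
def load(n): return np.load(f"{n}.npy",allow_pickle=True).item()
def ray(c,p,T=None):
    T=c["cam_to_world"] if T is None else T
    f=c["color"].shape[0]/2/np.tan(np.radians(c["fov_y"]/2))
    d=np.array([(p[0]-c["cx"])/f,-(p[1]-c["cy"])/f,-1.])
    d=T[:3,:3]@d; return T[:3,3],d/np.linalg.norm(d)
def onz(c,p,z,T=None):
    o,d=ray(c,p,T); return o+d*(z-o[2])/d[2]
def tri(rs):
    A=sum(np.eye(3)-np.outer(d,d) for o,d in rs); b=sum((np.eye(3)-np.outer(d,d))@o for o,d in rs)
    x=np.linalg.solve(A,b); return x,[np.linalg.norm(np.cross(x-o,d)) for o,d in rs]
def proj(c,X,T=None):
    T=c["cam_to_world"] if T is None else T
    f=c["color"].shape[0]/2/np.tan(np.radians(c["fov_y"]/2))
    q=T[:3,:3].T@(np.asarray(X)-T[:3,3]); return c["cx"]-f*q[0]/q[2], c["cy"]+f*q[1]/q[2]
E
python3 - <<'E'
from h import *
t=load("top");s=load("scene")
a=cv2.resize(t["color"][125:235,320:445],None,fx=4.8,fy=4.8,interpolation=cv2.INTER_CUBIC)
b=cv2.resize(s["color"][160:300,200:335],None,fx=4,fy=4,interpolation=cv2.INTER_CUBIC)
cv2.imwrite("pics/a.png",a);cv2.imwrite("pics/b.png",b)
def comps(c,lo,hi,mn=15):
    m=cv2.inRange(cv2.cvtColor(c["color"],cv2.COLOR_BGR2HSV),lo,hi)
    n,l,st,ce=cv2.connectedComponentsWithStats(m)
    return [(st[i].tolist(),ce[i].round(1).tolist()) for i in range(1,n) if st[i][4]>=mn],m,l
for n,c in(("top",t),("scene",s)):
    print(n,"orange",[x for x in comps(c,(5,150,120),(18,255,255))[0]])
    print(n,"blue",[x for x in comps(c,(105,150,40),(125,255,255),60)[0]])
E
```

```text
top orange [([385, 200, 9, 15, 83], [388.7, 206.6])]
top blue [([0, 0, 608, 61, 34179], [285.6, 28.6]), ([619, 0, 21, 5, 87], [630.2, 2.0]), ([565, 16, 47, 40, 687], [592.2, 38.2]), ([150, 80, 75, 31, 1772], [187.0, 96.2]), ([359, 81, 37, 14, 457], [377.0, 87.4]), ([221, 153, 58, 64, 724], [247.8, 181.7]), ([604, 192, 36, 50, 1485], [623.6, 216.3]), ([392, 198, 37, 9, 103], [408.8, 202.0]), ([337, 204, 48, 11, 142], [360.5, 209.2])]
scene orange [([447, 4, 13, 12, 54], [452.6, 9.2]), ([482, 12, 15, 8, 69], [489.3, 15.3]), ([426, 131, 41, 25, 669], [445.8, 143.4]), ([248, 195, 10, 14, 84], [252.6, 201.1]), ([237, 316, 99, 70, 3275], [284.6, 350.5])]
scene blue [([368, 188, 57, 59, 1046], [396.3, 217.0]), ([258, 253, 67, 32, 341], [291.1, 269.2]), ([458, 267, 93, 53, 2222], [501.1, 293.9]), ([230, 284, 22, 11, 114], [239.8, 288.9]), ([262, 334, 48, 31, 896], [285.2, 349.0])]
```

View pics/a.png

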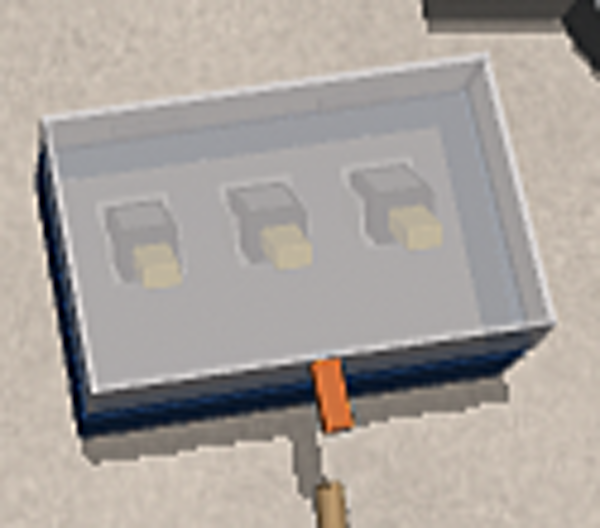

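View pics/b.png

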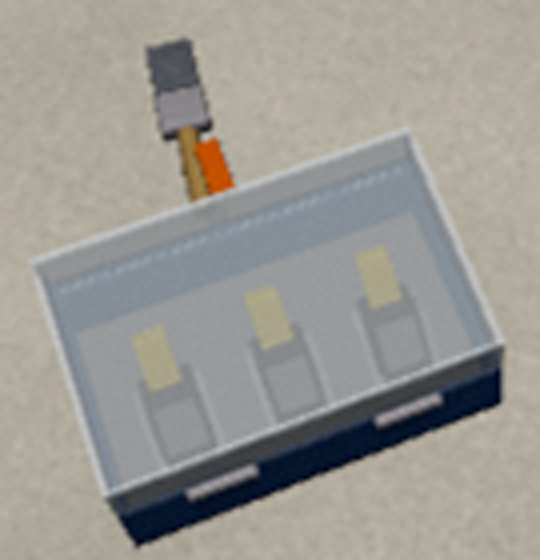

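Crops show the clear lid, its four top corners, the tab from its front edge and the brush handle just in front and below the tab. Triangulate them.

```bash
python3 - <<'E'
from h import *
t=load("top");s=load("scene")
T={"FL":(94,390),"FR":(552,322),"BR":(487,57),"BL":(43,122),"tabend":(341,431),"tabroot":(328,362)}
S={"FL":(409,132),"FR":(35,264),"BR":(108,497),"BL":(503,347),"tabend":(207,141),"tabroot":(220,190)}
P={}
for k in T:
    a=(np.array(T[k])+.5)/4.8-.5+[320,125]; b=(np.array(S[k])+.5)/4-.5+[200,160]
    P[k],r=tri([ray(t,a),ray(s,b)]); print(k,P[k].round(4),np.round(r,4))
for a,b in(("FL","FR"),("BL","BR"),("FL","BL"),("FR","BR")): 
    v=P[a]-P[b]; print(a,b,np.linalg.norm(v).round(4),np.degrees(np.arctan2(v[1],v[0])).round(2))
for n,c in(("top",t),("scene",s)):
    m=cv2.inRange(cv2.cvtColor(c["color"],cv2.COLOR_BGR2HSV),(105,120,30),(125,255,255))
    x0,y0,w,h=(215,145,70,80) if n=="top" else (360,180,70,72)
    q=np.zeros_like(m);q[y0:y0+h,x0:x0+w]=m[y0:y0+h,x0:x0+w]
    pts=cv2.findNonZero(q); hull=cv2.convexHull(pts); 
    ap=cv2.approxPolyDP(hull,3,True)[:,0]; print(n,ap.tolist())
    print([onz(c,p,.05).round(3).tolist() for p in ap])
E
```

```text
FL [ 0.5105 -0.0777  0.1307] [0.0019 0.0019]
FR [ 0.5502 -0.3611  0.1298] [0.0023 0.0023]
BR [ 0.7294 -0.3367  0.1169] [0.0031 0.0031]
BL [ 0.6896 -0.0514  0.1129] [0.0016 0.0016]
tabend [ 0.4827 -0.2257  0.1347] [0.0026 0.0026]
tabroot [ 0.5257 -0.222   0.1329] [0.0011 0.0011]
FL FR 0.2862 97.97
BL BR 0.2881 97.92
FL BL 0.1819 -171.65
FR BR 0.1813 -172.25
top [[277, 161], [268, 216], [221, 206], [233, 153]]
[[0.676, 0.111, 0.05], [0.497, 0.137, 0.05], [0.53, 0.285, 0.05], [0.705, 0.253, 0.05]]
scene [[422, 241], [375, 246], [369, 191], [413, 187], [424, 234]]
[[0.72, 0.245, 0.05], [0.7, 0.102, 0.05], [0.511, 0.144, 0.05], [0.533, 0.288, 0.05], [0.7, 0.26, 0.05]]
```

```bash
cat >> h.py <<'E'
YAW=np.radians(8.05); O=np.array([.6125,-.2077,0.])
C=R.from_euler("z",YAW).as_matrix()
def cw(p): return O+C@np.asarray(p,float)          # case -> world
def wc(p): return C.T@(np.asarray(p)-O)
def toolR(a,rz=None):
    a=np.radians(a);c,s=np.cos(a),np.sin(a)
    M=np.array([[c,0,s],[0,-1,0],[s,0,-c]])
    return (C if rz is None else R.from_euler("z",rz,degrees=True).as_matrix())@M
def T4(Rm,p): T=np.eye(4);T[:3,:3]=Rm;T[:3,3]=p;return T
def cur():
    o=get_obs(); return T4(R.from_euler("xyz",o["tool_rot"],degrees=True).as_matrix(),o["tool_pos"])
def gp(T): return T[:3,3]+.164*T[:3,2]
def plan(Rm,g,T=None,vmax=.06):
    """screw rows taking the grasp point to g with orientation Rm"""
    from scipy.linalg import expm,logm
    T=cur() if T is None else T
    G=T4(Rm,np.asarray(g)-.164*Rm[:,2]); D=np.linalg.inv(T)@G
    w=R.from_matrix(D[:3,:3]).as_rotvec()
    n=int(max(1,np.ceil(np.linalg.norm(w)/.18),np.ceil(np.linalg.norm(D[:3,3])/vmax)))
    while 1:
        E=expm(logm(D).real/n)
        if np.linalg.norm(E[:3,3])<=vmax: break
        n+=1
    r=np.r_[E[:3,3],R.from_matrix(E[:3,:3]).as_rotvec()]
    print(n,"rows of",r.round(4).tolist()); return G
def st():
    T=cur();o=get_obs();z=C.T@T[:3,2]
    print("t",round(o["time_s"],2),"grasp case",wc(gp(T)).round(4),"world",gp(T).round(4),"lean",np.degrees(np.arctan2(z[0],-z[2])).round(2),"F",o["force"].round(2),"w",round(o["grip_width"],4),"gf",round(o["grasp_force"],1),"q",o["qpos"].round(0))
E
python3 - <<'E'
from h import *
st()
a=33;z=C.T@toolR(a)[:,2]
G=plan(toolR(a),cw(np.array([-.112,0,.127])-.07*z))
T=cur()
E
```

```text
t 0.1 grasp case [-0.2072  0.8252  0.2398] world [0.2918 0.5803 0.2398] lean -0.05 F [-0.86  0.62  0.26] w 0.0874 gf 0.0 q [-63.  18.  -4.  83.   1.  79.  -3.]
19 rows of [-0.0563, 0.0096, -0.0098, -0.0382, 0.012, 0.1287]
```

Emit:
{"fn": "drive_tool", "kwargs": {"rows": [-0.0563, 0.0096, -0.0098, -0.0382, 0.012, 0.1287, 0, -0.0563, 0.0096, -0.0098, -0.0382, 0.012, 0.1287, 0, -0.0563, 0.0096, -0.0098, -0.0382, 0.012, 0.1287, 0, -0.0563, 0.0096, -0.0098, -0.0382, 0.012, 0.1287, 0, -0.0563, 0.0096, -0.0098, -0.0382, 0.012, 0.1287, 0]}}

```text
time_s: 0.72
tool_pos: [0.5309, 0.4284, 0.4458]
tool_rot: [170.8, -6.6, 116.6]
force: [-0.4, 0.1, -0.8]
grip_width: 0.047
grasp_force: 0.0
```

Emit:
{"fn": "drive_tool", "kwargs": {"rows": [-0.0563, 0.0096, -0.0098, -0.0382, 0.012, 0.1287, 0, -0.0563, 0.0096, -0.0098, -0.0382, 0.012, 0.1287, 0, -0.0563, 0.0096, -0.0098, -0.0382, 0.012, 0.1287, 0, -0.0563, 0.0096, -0.0098, -0.0382, 0.012, 0.1287, 0, -0.0563, 0.0096, -0.0098, -0.0382, 0.012, 0.1287, 0]}}

```text
time_s: 1.35
tool_pos: [0.6266, 0.1599, 0.4498]
tool_rot: [167.3, -17.4, 80.3]
force: [0.1, -0.5, 0.1]
grip_width: 0.0431
grasp_force: 0.0
```

```bash
python3 - <<'E'
from h import *
st()
a=33;z=C.T@toolR(a)[:,2]
G=plan(toolR(a),cw(np.array([-.112,0,.127])-.07*z))
E
```

```text
t 1.35 grasp case [0.1144 0.3965 0.2971] world [0.6702 0.2009 0.2971] lean 17.76 F [ 0.06 -0.46  0.06] w 0.0431 gf 0.0 q [-30.  10.  19.  90. -16.  62. -18.]
9 rows of [-0.0561, 0.0096, -0.0098, -0.038, 0.0118, 0.1282]
```

Emit:
{"fn": "drive_tool", "kwargs": {"rows": [-0.0561, 0.0096, -0.0098, -0.038, 0.0118, 0.1282, 0, -0.0561, 0.0096, -0.0098, -0.038, 0.0118, 0.1282, 0, -0.0561, 0.0096, -0.0098, -0.038, 0.0118, 0.1282, 0, -0.0561, 0.0096, -0.0098, -0.038, 0.0118, 0.1282, 0, -0.0561, 0.0096, -0.0098, -0.038, 0.0118, 0.1282, 0]}}

```text
time_s: 1.98
tool_pos: [0.5443, -0.1072, 0.3995]
tool_rot: [171.3, -27.9, 41.9]
force: [0.1, -0.1, -0.6]
grip_width: 0.0436
grasp_force: 0.0
```

Emit:
{"fn": "drive_tool", "kwargs": {"rows": [-0.0561, 0.0096, -0.0098, -0.038, 0.0118, 0.1282, 0, -0.0561, 0.0096, -0.0098, -0.038, 0.0118, 0.1282, 0, -0.0561, 0.0096, -0.0098, -0.038, 0.0118, 0.1282, 0, -0.0561, 0.0096, -0.0098, -0.038, 0.0118, 0.1282, 0, 0, 0, 0, 0, 0, 0, 0]}}

```text
time_s: 2.6
tool_pos: [0.3738, -0.2416, 0.3223]
tool_rot: [-179.8, -32.9, 7.9]
force: [0.3, -0.4, 0.9]
grip_width: 0.0438
grasp_force: 0.0
```

```bash
python3 - <<'E'
from h import *
st()
a=33;z=C.T@toolR(a)[:,2]
plan(toolR(a),cw(np.array([-.112,0,.127])-.07*z))
T=cur()
c=read_camera("wrist");W=T@c["mount"]
cv2.imwrite("pics/w1.png",c["color"])
m=cv2.inRange(cv2.cvtColor(c["color"],cv2.COLOR_BGR2HSV),(5,150,120),(18,255,255))
n,l,s,ce=cv2.connectedComponentsWithStats(m)
for i in range(1,n):
    if s[i][4]>100: print(s[i],ce[i],wc(onz(c,ce[i],.13,W)))
for p in([-.130,.009,.132],[-.130,-.009,.132],[-.085,0,.128]): print(proj(c,cw(p),W))
E
```

```text
t 2.6 grasp case [-0.1521  0.0002  0.1846] world [ 0.4618 -0.2288  0.1846] lean 32.87 F [ 0.26 -0.36  0.9 ] w 0.0438 gf 0.0 q [ -4. -16.  38. 128. -19.  41. -35.]
1 rows of [0.0019, -0.0002, 0.0002, -0.0021, 0.0023, -0.0022]
[ 312  179   24   58 1370] [323.38321168 207.71313869] [-0.11024026 -0.00183502  0.13      ]
[560 191  24  14 107] [572.40186916 196.3271028 ] [-0.10129218 -0.1939179   0.13      ]
(np.float64(308.77597308281685), np.float64(233.05458488297285))
(np.float64(333.0930181130323), np.float64(233.04964640590543))
(np.float64(321.03889536668856), np.float64(177.38351509760713))
```

View pics/w1.png

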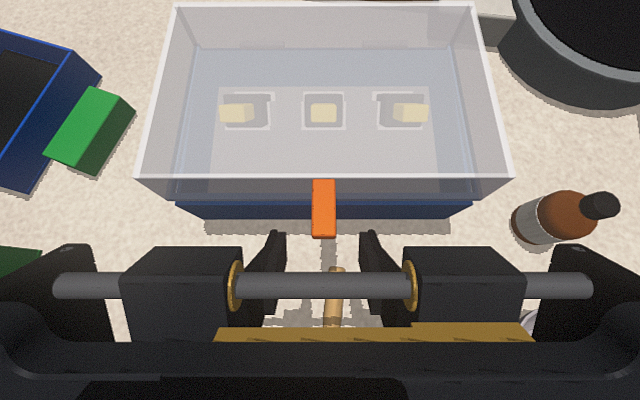

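Wrist view: tab at (323,208), centred between the fingers within 2 mm; reaching it is a straight advance along the tool.

Emit:
{"fn": "drive_tool", "kwargs": {"rows": [0.001, 0.002, 0.035, 0, 0, 0, 0, 0.001, 0, 0.035, 0, 0, 0, 0, 0, 0, 0, 0, 0, 0, -1, 0, 0, 0, 0, 0, 0, -1, 0, 0, 0, 0, 0, 0, -1], "grip_force": 15}}

```text
time_s: 3.28
tool_pos: [0.4171, -0.2368, 0.2673]
tool_rot: [179.9, -33.0, 8.4]
force: [-5.1, -1.6, -1.4]
grip_width: 0.0215
grasp_force: 2.6
```

```bash
python3 - <<'E'
from h import *
st()
H=np.array([.1,0,.07]);g0=wc(gp(cur()));v=g0-H
print("R",np.hypot(v[0],v[2]),"phi",np.degrees(np.arctan2(v[2],-v[0])))
# arc waypoints, rows in tool frame with constant orientation
M=toolR(33);p=np.arctan2(v[2],-v[0]);r=np.hypot(v[0],v[2]);end=np.radians(73.4)
n=12;A=np.linspace(p,end,n+1)
X=np.c_[-r*np.cos(A),0*A,r*np.sin(A)]
for d in np.diff(X,axis=0): print((M.T@(C@d)).round(4).tolist())
E
```

```text
t 3.27 grasp case [-0.1082 -0.0012  0.1298] world [ 0.5055 -0.224   0.1298] lean 32.99 F [-5.1  -1.62 -1.42] w 0.0215 gf 2.6 q [-12.  -5.  45. 128. -33.  35. -23.]
R 0.21662019706398852 phi 16.023485148545582
[0.0141, 0.0, -0.0113]
[0.015, -0.0, -0.0101]
[0.0158, 0.0, -0.0088]
[0.0165, -0.0, -0.0074]
[0.017, -0.0, -0.006]
[0.0175, -0.0, -0.0046]
[0.0178, 0.0, -0.0031]
[0.018, 0.0, -0.0016]
[0.0181, 0.0, -0.0001]
[0.018, 0.0, 0.0014]
[0.0178, -0.0, 0.0029]
[0.0175, -0.0, 0.0044]
```

Emit:
{"fn": "drive_tool", "kwargs": {"rows": [0, 0, 0, 0, 0, 0, -1, 0, 0, 0, 0, 0, 0, -1]}}

```text
time_s: 3.52
tool_pos: [0.417, -0.2365, 0.2674]
tool_rot: [180.0, -33.0, 8.4]
force: [-5.7, 0.5, -0.4]
grip_width: 0.0177
grasp_force: 18.4
```

```bash
python3 - <<'E'
from h import *
st()
c=read_camera("wrist");cv2.imwrite("pics/w2.png",c["color"][150:330,180:470])
E
```

```text
t 3.52 grasp case [-0.1083 -0.0007  0.1299] world [ 0.5054 -0.2235  0.1299] lean 33.02 F [-5.7   0.53 -0.38] w 0.0177 gf 18.4 q [-12.  -5.  45. 128. -33.  35. -23.]
```

View pics/w2.png

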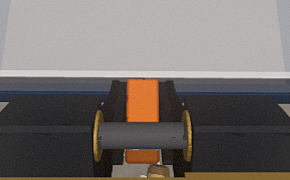

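Emit:
{"fn": "drive_tool", "kwargs": {"rows": [0.0115, 0, -0.013, 0, 0, 0, -1, 0.015, 0, -0.0101, 0, 0, 0, -1, 0.0158, 0, -0.0088, 0, 0, 0, -1, 0.0165, 0, -0.0074, 0, 0, 0, -1]}}

```text
time_s: 4.08
tool_pos: [0.4451, -0.2323, 0.3326]
tool_rot: [179.9, -33.0, 8.4]
force: [4.8, -0.3, -8.4]
grip_width: 0.0179
grasp_force: 15.0
```

Emit:
{"fn": "drive_tool", "kwargs": {"rows": [0.017, 0, -0.006, 0, 0, 0, -1, 0.0175, 0, -0.0046, 0, 0, 0, -1, 0.0178, 0, -0.0031, 0, 0, 0, -1]}}

```text
time_s: 4.45
tool_pos: [0.4813, -0.2272, 0.3727]
tool_rot: [179.9, -33.0, 8.4]
force: [-0.5, -1.4, -6.1]
grip_width: 0.0178
grasp_force: 15.0
```

```bash
python3 - <<'E'
from h import *
st()
H=np.array([.1,0,.07]);v=wc(gp(cur()))-H
print("R",np.hypot(v[0],v[2]),"phi",np.degrees(np.arctan2(v[2],-v[0])))
E
```

```text
t 4.45 grasp case [-0.0434 -0.0006  0.2351] world [ 0.5696 -0.2144  0.2351] lean 32.97 F [-0.51 -1.42 -6.09] w 0.0178 gf 15.0 q [-11.  -6.  38. 116. -22.  44. -41.]
R 0.21866773881326557 phi 49.02902443258724
```

Works well; finish the arc.

Emit:
{"fn": "drive_tool", "kwargs": {"rows": [0.018, 0, -0.0016, 0, 0, 0, -1, 0.0181, 0, -0.0001, 0, 0, 0, -1, 0.018, 0, 0.0014, 0, 0, 0, -1, 0.0178, 0, 0.0029, 0, 0, 0, -1, 0.0175, 0, 0.0044, 0, 0, 0, -1]}}

```text
time_s: 5.08
tool_pos: [0.5598, -0.216, 0.4157]
tool_rot: [179.9, -33.0, 8.4]
force: [-1.9, -2.9, -1.9]
grip_width: 0.0182
grasp_force: 15.0
```

Emit:
{"fn": "drive_tool", "kwargs": {"rows": [0.004, 0, 0.001, 0, 0, 0, -1, 0, 0, 0, 0, 0, 0, -1]}}

```text
time_s: 5.32
tool_pos: [0.5623, -0.2158, 0.4163]
tool_rot: [180.0, -32.8, 8.4]
force: [-10.4, -0.5, 1.2]
grip_width: 0.0176
grasp_force: 15.0
```

```bash
python3 - <<'E'
from h import *
st()
H=np.array([.1,0,.07]);v=wc(gp(cur()))-H
print("R",np.hypot(v[0],v[2]),"phi",np.degrees(np.arctan2(v[2],-v[0])))
E
```

```text
t 5.33 grasp case [ 0.0381 -0.0006  0.2785] world [ 0.6503 -0.203   0.2785] lean 32.83 F [-10.41  -0.49   1.16] w 0.0176 gf 15.0 q [-13.   2.  38. 105. -25.  48. -44.]
R 0.21749145976501513 phi 73.46193718247729
```

Emit:
{"fn": "drive_tool", "kwargs": {"rows": [0, 0, 0, 0, 0, 0, 0, 0, 0, 0, 0, 0, 0, 0, 0, 0, -0.03, 0, 0, 0, 0, 0, 0, -0.05, 0, 0, 0, 0, 0, 0, -0.05, 0, 0, 0, 0]}}

```text
time_s: 5.95
tool_pos: [0.4924, -0.2249, 0.527]
tool_rot: [179.9, -33.1, 8.4]
force: [0.8, 1.2, 1.3]
grip_width: 0.0433
grasp_force: 0.0
```

Emit:
{"fn": "drive_tool", "kwargs": {"rows": [-0.05, 0, 0, 0, 0, 0, 0, -0.05, 0, 0, 0, 0, 0, 0, 0, 0, 0, 0, 0, 0, 0]}}

```text
time_s: 6.32
tool_pos: [0.4067, -0.2404, 0.4682]
tool_rot: [-179.9, -32.8, 7.8]
force: [0.0, -0.3, 0.3]
grip_width: 0.0434
grasp_force: 0.0
```

```bash
python3 - <<'E'
from h import *
st()
T=cur();c=read_camera("wrist");c["W"]=T@c["mount"];np.save("wr.npy",c,allow_pickle=True)
cv2.imwrite("pics/w3.png",c["color"])
s=read_camera("scene");np.save("s2.npy",s,allow_pickle=True)
m=cv2.inRange(cv2.cvtColor(c["color"],cv2.COLOR_BGR2HSV),(18,60,100),(35,255,255))
n,l,ss,ce=cv2.connectedComponentsWithStats(m)
for i in range(1,n):
    if ss[i][4]>100: print(ss[i],ce[i].round(1),wc(onz(c,ce[i],.1,c["W"])).round(3))
E
```

```text
t 6.33 grasp case [-0.1196 -0.0037  0.3303] world [ 0.4946 -0.2281  0.3303] lean 32.76 F [ 0.05 -0.32  0.27] w 0.0434 gf 0.0 q [  2. -17.  27. 113. -14.  57. -47.]
[249 179  23  19 368] [260. 188.] [-0.007  0.082  0.1  ]
[311 179  18  19 323] [319.8 188. ] [-0.007 -0.002  0.1  ]
[370 178  22  19 358] [380.1 187.3] [-0.007 -0.086  0.1  ]
[227 260  13  51 232] [230.8 285.4] [-0.138  0.112  0.1  ]
[405 260  13  51 230] [413.4 285.1] [-0.138 -0.122  0.1  ]
[322 299  12  24 116] [328.  311.6] [-0.169 -0.012  0.1  ]
[ 213  322  323   20 5246] [381.5 333. ] [-0.194 -0.078  0.1  ]
```

View pics/w3.png

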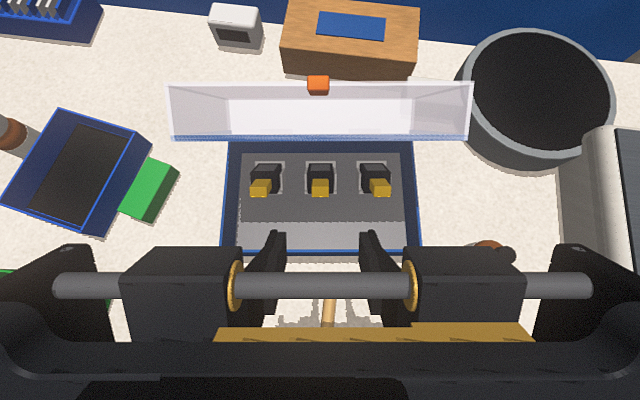

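```bash
python3 - <<'E'
from h import *
s=load("s2");t=read_camera("top");np.save("t2.npy",t,allow_pickle=True);w=load("wr")
for nme,c in(("s",s),("t",t)):
    m=cv2.inRange(cv2.cvtColor(c["color"],cv2.COLOR_BGR2HSV),(18,50,60),(35,255,255))
    n,l,ss,ce=cv2.connectedComponentsWithStats(m)
    for i in range(1,n):
        if ss[i][4]>15: print(nme,ss[i],ce[i].round(1))
a=cv2.resize(t["color"][125:225,325:440],None,fx=4,fy=4,interpolation=cv2.INTER_CUBIC)
b=cv2.resize(s["color"][170:300,210:330],None,fx=3,fy=3,interpolation=cv2.INTER_CUBIC)
q=np.zeros((max(a.shape[0],b.shape[0]),a.shape[1]+b.shape[1],3),np.uint8)
q[:a.shape[0],:a.shape[1]]=a;q[:b.shape[0],a.shape[1]:]=b;print(q.shape,a.shape)
cv2.imwrite("pics/ts.png",q[:600,:])
E
```

```text
s [  0   0  82  14 442] [33.2  4.5]
s [159   0   7  12  47] [161.5   4.4]
s [168   0  17   5  41] [174.2   1.3]
s [76  3  6  5 19] [78.7  4.8]
s [258  13  11  32 140] [263.4  27.3]
s [ 51  18  61  19 153] [83.9 29.5]
s [295  23  14  23 168] [302.3  34.1]
s [270  30   9  19 105] [273.9  39.5]
s [186  33  11   3  16] [191.6  33.8]
s [44 41  4 17 21] [45.  48.6]
s [220  43  46  14 222] [242.   49.5]
s [80 45 10 11 29] [85.4 50.3]
s [48 56 11  9 33] [53.  59.9]
s [ 40  56 149  33 810] [110.5  70.6]
s [72 58 10 10 16] [76.6 61.8]
s [83 64  9  8 19] [87.  67.5]
s [47 66 13  9 40] [53.4 70. ]
s [284  67  18   4  27] [292.3  68.7]
s [266  81  56  37 475] [295.1 104.5]
s [202  82  22   6  36] [212.7  85.2]
s [208 129  35  14 132] [224.4 135.7]
s [244 192  10  23 128] [248.6 203. ]
s [290 222  10  14  91] [294.2 228.7]
s [262 232  11  15  98] [266.9 238.9]
s [234 242  11  15  98] [238.7 249.2]
t [621  46  19  87 332] [630.8  88.4]
t [401 167  12  11  89] [406.1 172. ]
t [374 171  11  11  84] [379.4 176. ]
t [348 175  10  11  83] [352.4 180. ]
t [414 191  27   5  32] [427.8 192.7]
t [ 403  208  113  192 9914] [458.2 315.7]
t [ 277  344   75   56 1660] [313.4 372.6]
t [301 377  29   5 135] [314.9 379.1]
t [300 385  31  15 294] [314.6 390.9]
(400, 820, 3) (400, 460, 3)
```

View pics/ts.png

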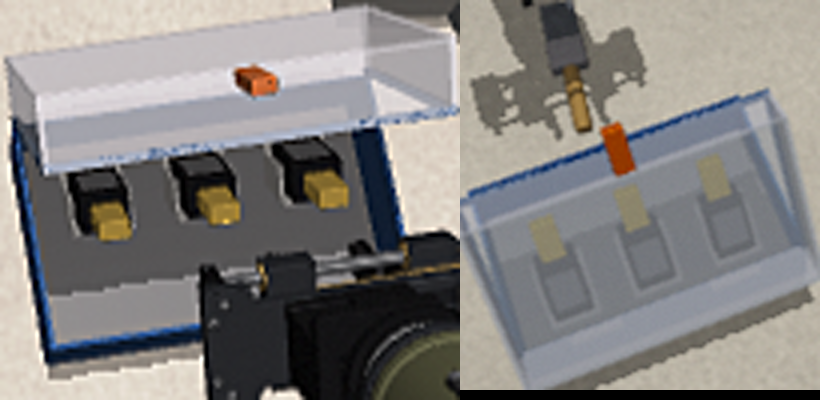

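```bash
python3 - <<'E'
from h import *
s=load("s2");t=load("t2");w=load("wr")
L=np.radians(35);u=np.array([-np.sin(L),0,np.cos(L)]);n=np.array([np.cos(L),0,np.sin(L)])
print("wrist cam case",wc(w["W"][:3,3]))
for k,(a,b,ww) in enumerate([((294.2,228.7),(352.4,180),(260,188)),((266.9,238.9),(379.4,176),(319.8,188)),((238.7,249.2),(406.1,172),(380.1,187.3))],1):
    P,r=tri([ray(s,np.array(a)+[-1.7,-4.5]),ray(t,b)]);p=wc(P)
    f=p-.104*u-.008*n
    print(k,"edge",p.round(4),"foot",f.round(4),np.round(r,4))
    for q in(f+.104*u+.008*n,f+.104*u-.008*n,f+.062*u+.008*n):print("  wrist",np.round(proj(w,cw(q),w["W"]),1),"obs",ww, "scene",np.round(proj(s,cw(q)),1),"top",np.round(proj(t,cw(q)),1))
E
```

```text
wrist cam case [-0.13054641 -0.00498932  0.49648214]
1 edge [-0.0058  0.0852  0.106 ] foot [0.0473 0.0852 0.0163] [0.0004 0.0004]
  wrist [256.8 185.7] obs (260, 188) scene [292.6 224.2] top [352.5 180. ]
  wrist [257.6 196.6] obs (260, 188) scene [291.3 221.9] top [353.  184.9]
  wrist [262.5 177.4] obs (260, 188) scene [296.2 236.1] top [350.1 175.6]
2 edge [-0.0056  0.0012  0.1051] foot [0.0475 0.0012 0.0153] [0.0006 0.0006]
  wrist [317.7 185.6] obs (319.8, 188) scene [265.4 234.4] top [379.6 176. ]
  wrist [317.8 196.5] obs (319.8, 188) scene [264.3 232. ] top [379.9 180.9]
  wrist [318.  177.3] obs (319.8, 188) scene [269.4 246.3] top [376.3 171.7]
3 edge [-0.0055 -0.0827  0.105 ] foot [ 0.0476 -0.0827  0.0152] [0.0011 0.0011]
  wrist [378.3 185.4] obs (380.1, 187.3) scene [237.4 244.7] top [406.5 172. ]
  wrist [377.6 196.3] obs (380.1, 187.3) scene [236.7 242.1] top [406.6 176.9]
  wrist [373.3 177.2] obs (380.1, 187.3) scene [241.9 256.6] top [402.3 167.9]
```

Three views agree: bay feet at case (0.047, ±0.085/0, 0.0155). Going to bay_2 first.

```bash
cat >> h.py <<'E'
L=np.radians(35);U=np.array([-np.sin(L),0,np.cos(L)]);N=np.array([np.cos(L),0,np.sin(L)])
FOOT={1:np.array([.047,.0845,.0155]),2:np.array([.047,-.0005,.0155]),3:np.array([.047,-.0855,.0155])}
def mag(b,z,x=0): return cw(FOOT[b]+z*U+x*N)
E
python3 - <<'E'
from h import *
st();G=plan(toolR(35),mag(2,.156));plan(toolR(35),mag(2,.086),G)
E
```

```text
t 6.47 grasp case [-0.1146 -0.0011  0.335 ] world [ 0.4992 -0.2248  0.335 ] lean 33.14 F [ 0.38 -0.21  1.26] w 0.0436 gf 0.0 q [  2. -17.  27. 113. -14.  57. -47.]
4 rows of [-0.013, -0.0002, 0.0498, -0.0002, 0.0081, 0.0013]
2 rows of [-0.0, 0.0, 0.035, 0.0, 0.0, -0.0]
```

Emit:
{"fn": "drive_tool", "kwargs": {"rows": [0, 0, 0.05, 0, 0.0081, 0, 0, -0.0175, 0, 0.0498, 0, 0.0081, 0, 0, -0.0175, 0, 0.0498, 0, 0.0081, 0, 0, -0.0175, 0, 0.0498, 0, 0.0081, 0, 0, 0, 0, 0, 0, 0, 0, 0]}}

```text
time_s: 7.1
tool_pos: [0.477, -0.2249, 0.2724]
tool_rot: [-179.9, -34.4, 8.6]
force: [-1.3, 1.4, -0.1]
grip_width: 0.0433
grasp_force: 0.0
```

```bash
python3 - <<'E'
from h import *
st();plan(toolR(35),mag(2,.086))
T=cur();c=read_camera("wrist");W=T@c["mount"]
m=cv2.inRange(cv2.cvtColor(c["color"],cv2.COLOR_BGR2HSV),(18,60,100),(35,255,255))
n,l,ss,ce=cv2.connectedComponentsWithStats(m)
for i in range(1,n):
    if ss[i][4]>300: print(ss[i],ce[i].round(1))
for z,x in((.104,.008),(.104,-.008),(.062,.008)):
    for y in(-.012,.012): print(z,x,y,np.round(proj(c,mag(2,z,x)+C@[0,y,0],W),1))
E
```

```text
t 7.1 grasp case [-0.0439  0.003   0.1371] world [ 0.5686 -0.2109  0.1371] lean 34.43 F [-1.31  1.41 -0.06] w 0.0433 gf 0.0 q [ -5.   2.  35. 123. -41.  34. -21.]
2 rows of [0.0018, 0.0014, 0.0328, -0.0033, 0.005, 0.0038]
[ 184  191   53   38 1616] [210.5 209.8]
[ 311  192   36   39 1313] [328.4 211.4]
[ 419  193   55   39 1673] [446.1 212.3]
[ 212  322  324   20 5223] [381.7 333. ]
0.104 0.008 -0.012 [343.5 207.6]
0.104 0.008 0.012 [308.7 207.2]
0.104 -0.008 -0.012 [342.9 228.9]
0.104 -0.008 0.012 [308.9 228.6]
0.062 0.008 -0.012 [340.4 190.3]
0.062 0.008 0.012 [311.3 190. ]
```

Emit:
{"fn": "drive_tool", "kwargs": {"rows": [0.0015, 0.0018, 0.033, -0.003, 0.005, 0.0038, 0, 0.0015, 0.0018, 0.033, -0.003, 0.005, 0.0038, 0, 0, 0, 0, 0, 0, 0, -1, 0, 0, 0, 0, 0, 0, -1, 0, 0, 0, 0, 0, 0, -1], "grip_force": 20}}

```text
time_s: 7.78
tool_pos: [0.517, -0.2246, 0.2255]
tool_rot: [-179.9, -35.6, 7.9]
force: [2.5, 5.1, -1.1]
grip_width: 0.0239
grasp_force: 19.8
```

Emit:
{"fn": "drive_tool", "kwargs": {"rows": [0, 0, 0, 0, 0, 0, -1, 0, 0, 0, 0, 0, 0, -1]}}

```text
time_s: 8.02
tool_pos: [0.5172, -0.2244, 0.2253]
tool_rot: [-179.9, -35.6, 7.9]
force: [-2.7, 5.1, 5.9]
grip_width: 0.0243
grasp_force: 19.9
```

```bash
python3 -c "from h import *;st()"
```

```text
t 8.03 grasp case [-0.0012 -0.0032  0.092 ] world [ 0.6118 -0.211   0.092 ] lean 35.62 F [-2.73  5.07  5.87] w 0.0243 gf 19.9 q [ -4.  11.  33. 121. -57.  31.  -9.]
```

Emit:
{"fn": "drive_tool", "kwargs": {"rows": [0, 0, -0.01, 0, 0, 0, -1, 0, -0.001, -0.01, 0, 0, 0, -1, 0, 0, 0, 0, 0, 0, -1, 0, 0, 0, 0, 0, 0, -1]}}

```text
time_s: 8.52
tool_pos: [0.5056, -0.2255, 0.241]
tool_rot: [180.0, -35.6, 7.9]
force: [1.1, 5.5, 3.7]
grip_width: 0.024
grasp_force: 20.0
```

Emit:
{"fn": "drive_tool", "kwargs": {"rows": [0, 0, 0, 0, 0, 0, -1]}}

```text
time_s: 8.65
tool_pos: [0.5057, -0.2255, 0.2409]
tool_rot: [180.0, -35.6, 7.9]
force: [1.3, 5.2, 4.9]
grip_width: 0.0238
grasp_force: 20.0
```

Emit:
{"fn": "drive_tool", "kwargs": {"rows": [0, 0, 0, 0, 0, 0, -1]}}

```text
time_s: 8.78
tool_pos: [0.5057, -0.2255, 0.2408]
tool_rot: [180.0, -35.6, 7.9]
force: [1.3, 4.7, 4.1]
grip_width: 0.0237
grasp_force: 20.0
```

```bash
python3 -c "from h import *;st()"
```

```text
t 8.78 grasp case [-0.0128 -0.003   0.1074] world [ 0.6002 -0.2124  0.1074] lean 35.57 F [1.29 4.7  4.14] w 0.0237 gf 20.0 q [ -5.   8.  35. 122. -53.  32. -12.]
```

Emit:
{"fn": "drive_tool", "kwargs": {"rows": [0.003, -0.0025, -0.01, 0, 0, 0, -1, 0.002, 0, -0.015, 0, 0, 0, -1, 0, 0, 0, 0, 0, 0, -1, 0, 0, 0, 0, 0, 0, -1]}}

```text
time_s: 9.28
tool_pos: [0.4935, -0.2257, 0.2618]
tool_rot: [179.9, -35.3, 7.8]
force: [0.4, 0.2, -4.1]
grip_width: 0.0238
grasp_force: 20.0
```

Emit:
{"fn": "drive_tool", "kwargs": {"rows": [0, 0, 0, 0, 0, 0, -1]}}

```text
time_s: 9.4
tool_pos: [0.4938, -0.2254, 0.2618]
tool_rot: [179.9, -35.3, 7.8]
force: [0.7, -0.0, -3.6]
grip_width: 0.0238
grasp_force: 20.0
```

```bash
python3 -c "from h import *;st()"
```

```text
t 9.4 grasp case [-0.0252 -0.0015  0.128 ] world [ 0.5878 -0.2127  0.128 ] lean 35.31 F [ 0.72 -0.02 -3.63] w 0.0238 gf 20.0 q [ -6.   5.  36. 122. -46.  33. -18.]
```

Bay_2's magazine weighs ~4 N: full. Setting it back.

Emit:
{"fn": "drive_tool", "kwargs": {"rows": [0, -0.0005, 0.015, 0, 0, 0, -1, 0, 0, 0.015, 0, 0, 0, -1, 0, 0, 0.008, 0, 0, 0, -1, -0.001, 0, 0.005, 0, 0, 0, -1, 0, 0, 0, 0, 0, 0, -1]}}

```text
time_s: 10.02
tool_pos: [0.518, -0.2219, 0.2271]
tool_rot: [179.9, -35.4, 7.8]
force: [-0.2, 0.5, -4.9]
grip_width: 0.024
grasp_force: 20.0
```

```bash
python3 -c "from h import *;st()"
```

```text
t 10.03 grasp case [-0.0006 -0.0016  0.0934] world [ 0.6121 -0.2093  0.0934] lean 35.4 F [-0.22  0.51 -4.94] w 0.024 gf 20.0 q [ -5.  11.  34. 121. -56.  31. -10.]
```

Still hanging (−4.9 N), about 1–2 mm off the seat; lower a little more, then let go.

Emit:
{"fn": "drive_tool", "kwargs": {"rows": [0, 0, 0.0015, 0, 0, 0, -1, -0.0005, 0, 0.001, 0, 0, 0, -1, 0, 0, 0, 0, 0, 0, -1]}}

```text
time_s: 10.4
tool_pos: [0.519, -0.2222, 0.2266]
tool_rot: [179.9, -35.6, 7.8]
force: [-8.3, 1.5, 7.5]
grip_width: 0.0238
grasp_force: 20.0
```

```bash
python3 -c "from h import *;st()"
```

```text
t 10.4 grasp case [ 0.0008 -0.0019  0.0932] world [ 0.6136 -0.2095  0.0932] lean 35.58 F [-8.34  1.53  7.45] w 0.0238 gf 20.0 q [ -5.  11.  34. 121. -57.  31. -10.]
```

Emit:
{"fn": "drive_tool", "kwargs": {"rows": [0, 0, -0.001, 0, 0, 0, 0, 0, 0, 0, 0, 0, 0, 0, 0, 0, 0, 0, 0, 0, 0, 0, 0, -0.035, 0, 0, 0, 0, 0, 0, -0.03, 0, 0, 0, 0]}}

```text
time_s: 11.02
tool_pos: [0.4808, -0.2268, 0.2791]
tool_rot: [179.9, -35.4, 7.8]
force: [0.2, 0.0, 0.3]
grip_width: 0.0433
grasp_force: 0.0
```

```bash
python3 - <<'E'
from h import *
st();G=plan(toolR(35),mag(1,.155));plan(toolR(35),mag(1,.09),G)
T=cur();c=read_camera("wrist");W=T@c["mount"]
m=cv2.inRange(cv2.cvtColor(c["color"],cv2.COLOR_BGR2HSV),(18,60,100),(35,255,255))
n,l,ss,ce=cv2.connectedComponentsWithStats(m)
for i in range(1,n):
    if ss[i][4]>300: print(ss[i],ce[i].round(1))
for b in(1,2,3): print(b,*[np.round(proj(c,mag(b,.104,.008)+C@[0,y,0],W),1) for y in(.012,-.012)])
E
```

```text
t 11.03 grasp case [-0.0382 -0.0011  0.1453] world [ 0.5748 -0.2142  0.1453] lean 35.37 F [0.16 0.01 0.35] w 0.0433 gf 0.0 q [ -7.   1.  38. 123. -41.  34. -22.]
2 rows of [-0.0019, -0.0425, -0.0, 0.0022, -0.0032, -0.0015]
2 rows of [-0.0, 0.0, 0.0325, 0.0, 0.0, -0.0]
[ 411  203   52   39 1579] [435.7 222.4]
[ 181  204   52   39 1599] [206.6 223.3]
[ 306  204   35   41 1323] [322.9 225.1]
[ 212  322  323   20 5250] [381.4 333. ]
1 [182.7 219.7] [216.5 219.6]
2 [302.4 219.3] [336.1 219.2]
3 [421.7 218.9] [455.4 218.8]
```

Emit:
{"fn": "drive_tool", "kwargs": {"rows": [-0.002, -0.042, 0, 0.002, -0.003, -0.0015, 0, -0.002, -0.042, 0, 0.002, -0.003, -0.0015, 0, 0, 0, 0, 0, 0, 0, 0]}}

```text
time_s: 11.45
tool_pos: [0.466, -0.1405, 0.2756]
tool_rot: [-179.9, -35.0, 8.4]
force: [0.5, -0.5, -0.3]
grip_width: 0.0434
grasp_force: 0.0
```

```bash
python3 - <<'E'
from h import *
FOOT[1][1]=.0835
st();plan(toolR(35),mag(1,.09))
E
```

```text
t 11.45 grasp case [-0.0415  0.0879  0.1413] world [ 0.5591 -0.1265  0.1413] lean 35.03 F [ 0.46 -0.54 -0.33] w 0.0434 gf 0.0 q [-12.  -6.  31. 129. -28.  27. -40.]
2 rows of [0.0002, 0.0019, 0.0319, -0.0024, -0.0002, 0.0023]
```

Emit:
{"fn": "drive_tool", "kwargs": {"rows": [0, 0.0019, 0.032, -0.0024, 0, 0.0023, 0, 0, 0.0019, 0.032, -0.0024, 0, 0.0023, 0, 0, 0, 0, 0, 0, 0, -1, 0, 0, 0, 0, 0, 0, -1, 0, 0, 0, 0, 0, 0, -1]}}

```text
time_s: 12.08
tool_pos: [0.5028, -0.1409, 0.2241]
tool_rot: [-179.8, -35.0, 7.8]
force: [1.7, 4.3, -2.0]
grip_width: 0.024
grasp_force: 20.8
```

Emit:
{"fn": "drive_tool", "kwargs": {"rows": [0, 0, 0, 0, 0, 0, -1, 0, 0, 0, 0, 0, 0, -1]}}

```text
time_s: 12.32
tool_pos: [0.5028, -0.1408, 0.224]
tool_rot: [-179.9, -35.0, 7.8]
force: [-2.2, 5.8, 0.8]
grip_width: 0.0238
grasp_force: 19.8
```

```bash
python3 -c "from h import *;st()"
```

```text
t 12.32 grasp case [-0.0051  0.0816  0.0897] world [ 0.5961 -0.1276  0.0897] lean 35.04 F [-2.17  5.76  0.76] w 0.0238 gf 19.8 q [-15.   5.  34. 127. -48.  24. -23.]
```

Emit:
{"fn": "drive_tool", "kwargs": {"rows": [0.001, -0.0015, -0.01, 0, 0, 0, -1, 0.002, -0.001, -0.015, 0, 0, 0, -1, 0.001, 0, -0.02, 0, 0, 0, -1, 0, 0, 0, 0, 0, 0, -1, 0, 0, 0, 0, 0, 0, -1]}}

```text
time_s: 12.95
tool_pos: [0.4805, -0.1434, 0.2629]
tool_rot: [179.9, -35.1, 7.7]
force: [0.2, -0.3, -1.8]
grip_width: 0.0236
grasp_force: 19.9
```

Emit:
{"fn": "drive_tool", "kwargs": {"rows": [0, 0, 0, 0, 0, 0, -1]}}

```text
time_s: 13.08
tool_pos: [0.4805, -0.1431, 0.2623]
tool_rot: [179.9, -35.0, 7.7]
force: [-0.7, -0.6, -1.1]
grip_width: 0.0238
grasp_force: 19.9
```

```bash
python3 -c "from h import *;st()"
```

```text
t 13.07 grasp case [-0.0275  0.0816  0.128 ] world [ 0.5738 -0.1307  0.128 ] lean 35.01 F [-0.69 -0.55 -1.12] w 0.0238 gf 19.9 q [-16.  -3.  35. 128. -32.  26. -37.]
```

Bay_1's magazine weighs ~1.3 N: it is the empty one. Taking it out, up and towards the front, then to the tray.

Emit:
{"fn": "drive_tool", "kwargs": {"rows": [0.009, 0, -0.03, 0, 0, 0, -1, 0.009, 0, -0.03, 0, 0, 0, -1, 0.009, 0, -0.03, 0, 0, 0, -1, 0.014, -0.004, -0.02, 0, 0, 0, -1]}}

```text
time_s: 13.58
tool_pos: [0.4503, -0.1433, 0.3772]
tool_rot: [179.9, -35.1, 7.7]
force: [-0.2, 0.1, -1.4]
grip_width: 0.0236
grasp_force: 20.0
```

```bash
python3 - <<'E'
from h import *
st()
t=load("top");print("jar",onz(t,(213,172),.08),"green box",onz(t,(288,189),.035))
G=plan(toolR(0,20),[.605,.195,.22]); st()
E
```

```text
t 13.57 grasp case [-0.0573  0.0856  0.243 ] world [ 0.5437 -0.1309  0.243 ] lean 35.06 F [-0.23  0.08 -1.42] w 0.0236 gf 20.0 q [ -9. -16.  26. 124. -12.  39. -58.]
jar [0.63254328 0.30741228 0.08      ] green box [0.58655818 0.07611549 0.035     ]
7 rows of [0.0314, -0.0422, 0.0099, 0.0096, -0.0871, -0.0298]
t 13.57 grasp case [-0.0573  0.0856  0.243 ] world [ 0.5437 -0.1309  0.243 ] lean 35.06 F [-0.23  0.08 -1.42] w 0.0236 gf 20.0 q [ -9. -16.  26. 124. -12.  39. -58.]
```

Emit:
{"fn": "drive_tool", "kwargs": {"rows": [0.02, -0.05, -0.004, 0, 0, 0, -1, 0.022, -0.05, -0.002, 0, 0, 0, -1]}}

```text
time_s: 13.82
tool_pos: [0.4678, -0.0393, 0.405]
tool_rot: [180.0, -34.9, 7.6]
force: [-0.4, -0.4, -1.4]
grip_width: 0.0238
grasp_force: 20.0
```

```bash
python3 - <<'E'
from h import *
st()
G=plan(toolR(0,20),[.605,.195,.22])
E
```

```text
t 13.82 grasp case [-0.0257  0.1861  0.2706] world [ 0.5609 -0.027   0.2706] lean 34.95 F [-0.38 -0.38 -1.35] w 0.0238 gf 20.0 q [ -4. -16.   7. 122.  -7.  40. -76.]
5 rows of [0.0337, -0.04, 0.017, 0.0134, -0.1215, -0.0421]
```

Emit:
{"fn": "drive_tool", "kwargs": {"rows": [0.0337, -0.04, 0.017, 0.0134, -0.1215, -0.0421, -1, 0.0337, -0.04, 0.017, 0.0134, -0.1215, -0.0421, -1, 0.0337, -0.04, 0.017, 0.0134, -0.1215, -0.0421, -1, 0.0337, -0.04, 0.017, 0.0134, -0.1215, -0.0421, -1, 0.0337, -0.04, 0.017, 0.0134, -0.1215, -0.0421, -1]}}

```text
time_s: 14.45
tool_pos: [0.6059, 0.1966, 0.3837]
tool_rot: [-180.0, 0.1, 20.2]
force: [1.8, -0.1, -1.2]
grip_width: 0.0238
grasp_force: 20.0
```

Emit:
{"fn": "drive_tool", "kwargs": {"rows": [0, 0, 0, 0, 0, 0, -1]}}

```text
time_s: 14.58
tool_pos: [0.6051, 0.201, 0.378]
tool_rot: [-179.8, 0.4, 20.6]
force: [-0.5, -0.6, -1.2]
grip_width: 0.0237
grasp_force: 20.0
```

```bash
python3 - <<'E'
from h import *
st()
G=plan(toolR(0,20),[.605,.195,.115])
c=read_camera("wrist");cv2.imwrite("pics/w4.png",c["color"])
E
```

```text
t 14.57 grasp case [0.0486 0.4061 0.214 ] world [0.6037 0.2012 0.214 ] lean -0.48 F [-0.55 -0.58 -1.17] w 0.0237 gf 20.0 q [-15.  18.  -8.  87.   2.  76. -92.]
2 rows of [-0.0008, 0.0029, 0.0495, -0.0021, 0.0038, 0.0052]
```

View pics/w4.png

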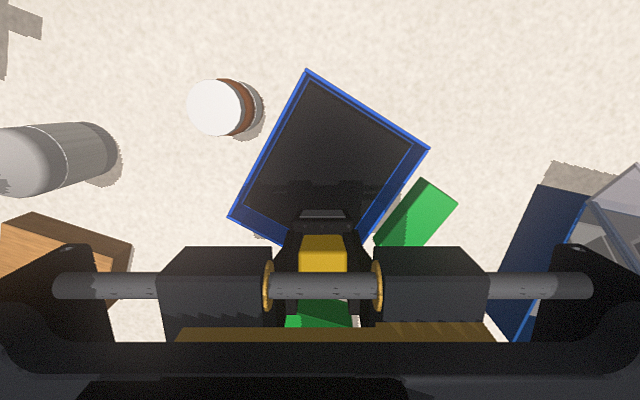

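Wrist view: magazine held (yellow at (322,250)), tray corners at (307,69), (430,148), (228,217). Check the tray's position with this view.

```bash
python3 - <<'E'
from h import *
T=cur();c=read_camera("wrist");W=T@c["mount"]
P=[onz(c,p,.05,W) for p in((307,69),(430,148),(228,217))]
print(np.round(P,3),"centre",((P[1]+P[2])/2).round(3),[np.linalg.norm(P[0]-q).round(3) for q in P[1:]])
plan(toolR(0,20),[.605,.195,.115])
E
```

```text
[[0.704 0.25  0.05 ]
 [0.678 0.104 0.05 ]
 [0.529 0.282 0.05 ]] centre [0.603 0.193 0.05 ] [np.float64(0.148), np.float64(0.178)]
2 rows of [-0.0001, 0.0003, 0.0516, 0.0003, 0.0006, 0.0018]
```

Emit:
{"fn": "drive_tool", "kwargs": {"rows": [0, 0, 0.05, 0, 0, 0, -1, 0, 0, 0.05, 0, 0, 0, -1, 0, 0, 0.01, 0, 0, 0, -1, 0, 0, 0.003, 0, 0, 0, -1]}}

```text
time_s: 15.18
tool_pos: [0.6052, 0.1942, 0.2732]
tool_rot: [179.9, -0.2, 20.1]
force: [0.5, 0.2, -0.3]
grip_width: 0.0238
grasp_force: 20.0
```

Emit:
{"fn": "drive_tool", "kwargs": {"rows": [0, 0, 0.002, 0, 0, 0, -1, 0, 0, 0, 0, 0, 0, -1]}}

```text
time_s: 15.42
tool_pos: [0.6054, 0.1952, 0.2716]
tool_rot: [179.9, -0.3, 20.1]
force: [1.3, -0.2, -0.9]
grip_width: 0.0238
grasp_force: 20.0
```

```bash
python3 -c "from h import *;st()"
```

```text
t 15.43 grasp case [0.0502 0.3999 0.1076] world [0.6062 0.1953 0.1076] lean 0.3 F [ 1.32 -0.16 -0.94] w 0.0238 gf 20.0 q [-14.  22.  -7.  94.   3.  64. -92.]
```

Emit:
{"fn": "drive_tool", "kwargs": {"rows": [0, 0, 0.003, 0, 0, 0, -1, 0, 0, 0.003, 0, 0, 0, -1, 0, 0, 0, 0, 0, 0, -1]}}

```text
time_s: 15.8
tool_pos: [0.6046, 0.195, 0.2632]
tool_rot: [179.9, -0.1, 20.1]
force: [-0.3, 0.2, -0.5]
grip_width: 0.0236
grasp_force: 20.0
```

Emit:
{"fn": "drive_tool", "kwargs": {"rows": [0, 0, 0.002, 0, 0, 0, -1, 0, 0, 0, 0, 0, 0, -1]}}

```text
time_s: 16.05
tool_pos: [0.6047, 0.195, 0.2614]
tool_rot: [179.9, -0.1, 20.1]
force: [0.5, -0.4, -0.8]
grip_width: 0.0239
grasp_force: 20.0
```

Emit:
{"fn": "drive_tool", "kwargs": {"rows": [0, 0, 0.002, 0, 0, 0, -1, 0, 0, 0, 0, 0, 0, -1]}}

```text
time_s: 16.3
tool_pos: [0.6049, 0.1951, 0.2602]
tool_rot: [179.9, -0.1, 20.1]
force: [-0.8, -0.5, 0.6]
grip_width: 0.0238
grasp_force: 20.0
```

Emit:
{"fn": "drive_tool", "kwargs": {"rows": [0, 0, 0.0015, 0, 0, 0, -1, 0, 0, 0, 0, 0, 0, -1]}}

```text
time_s: 16.55
tool_pos: [0.6052, 0.1953, 0.26]
tool_rot: [179.9, -0.2, 20.1]
force: [-1.5, -0.6, 7.3]
grip_width: 0.024
grasp_force: 20.0
```

Pressed firmly on the mat (+7 N). Ease off, release, withdraw upwards.

Emit:
{"fn": "drive_tool", "kwargs": {"rows": [0, 0, -0.0012, 0, 0, 0, -1, 0, 0, 0, 0, 0, 0, 0, 0, 0, 0, 0, 0, 0, 0, 0, 0, 0, 0, 0, 0, 0, 0, 0, 0, 0, 0, 0, 0]}}

```text
time_s: 17.18
tool_pos: [0.6048, 0.195, 0.2591]
tool_rot: [179.9, -0.1, 20.1]
force: [-0.5, -0.5, 0.2]
grip_width: 0.043
grasp_force: 0.0
```

Emit:
{"fn": "drive_tool", "kwargs": {"rows": [0, 0, -0.03, 0, 0, 0, 0, 0, 0, -0.06, 0, 0, 0, 0, 0, 0, -0.06, 0, 0, 0, 0, 0, 0, 0, 0, 0, 0, 0]}}

```text
time_s: 17.68
tool_pos: [0.6056, 0.1956, 0.4161]
tool_rot: [179.9, -0.8, 20.1]
force: [0.0, -0.6, -1.4]
grip_width: 0.044
grasp_force: 0.0
```

```bash
python3 - <<'E'
from h import *
st()
t=read_camera("top");s=read_camera("scene")
a=cv2.resize(t["color"][120:230,200:450],None,fx=3.2,fy=3.2)
cv2.imwrite("pics/t5.png",a)
M=toolR(33);H=np.array([.1,0,.07])
tab=cw([.038,0,.2785]);print("tab",tab, "pre",cw(np.array([.038,0,.2785])-.09*(C.T@M[:,2])))
G=plan(M,cw(np.array([.038,0,.2785])-.09*(C.T@M[:,2])))
E
```

```text
t 17.68 grasp case [0.0519 0.4006 0.2522] world [0.6077 0.1962 0.2522] lean 0.78 F [ 0.04 -0.57 -1.4 ] w 0.044 gf 0.0 q [-14.  16.  -7.  85.   2.  79. -92.]
tab [ 0.65012556 -0.20237859  0.2785    ] pre [ 0.60159105 -0.20924286  0.35398035]
8 rows of [-0.0215, 0.0477, -0.0157, -0.0075, 0.0713, 0.0257]
```

View pics/t5.png

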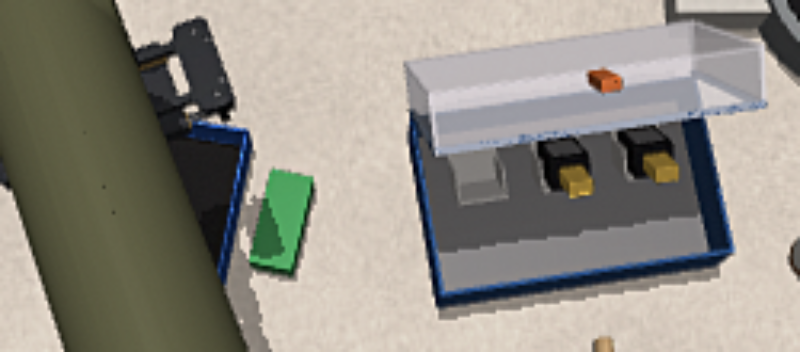

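Bay_1 is empty, bays 2 and 3 hold theirs, lid stands open. Now the hand goes up and over to the tab.

Emit:
{"fn": "drive_tool", "kwargs": {"rows": [0, 0, -0.06, 0, 0, 0, 0, 0, 0, -0.06, 0, 0, 0, 0]}}

```text
time_s: 18.02
tool_pos: [0.6041, 0.195, 0.5276]
tool_rot: [179.9, 0.2, 20.1]
force: [1.2, 0.2, 0.7]
grip_width: 0.0436
grasp_force: 0.0
```

```bash
python3 - <<'E'
from h import *
st()
M=toolR(33);G=plan(M,cw(np.array([.038,-.001,.2785])-.09*(C.T@M[:,2])))
E
```

```text
t 18.02 grasp case [0.0475 0.3996 0.3636] world [0.6036 0.1946 0.3636] lean -0.21 F [1.17 0.16 0.75] w 0.0436 gf 0.0 q [-15.  15.  -7.  73.   2.  92. -92.]
8 rows of [-0.0252, 0.0475, -0.0012, -0.0074, 0.0722, 0.0257]
```

Emit:
{"fn": "drive_tool", "kwargs": {"rows": [-0.0252, 0.0475, -0.0012, -0.0074, 0.0722, 0.0257, 0, -0.0252, 0.0475, -0.0012, -0.0074, 0.0722, 0.0257, 0, -0.0252, 0.0475, -0.0012, -0.0074, 0.0722, 0.0257, 0, -0.0252, 0.0475, -0.0012, -0.0074, 0.0722, 0.0257, 0]}}

```text
time_s: 18.52
tool_pos: [0.5665, -0.0183, 0.5225]
tool_rot: [179.1, -16.7, 14.3]
force: [0.7, 0.3, 0.6]
grip_width: 0.0437
grasp_force: 0.0
```

Emit:
{"fn": "drive_tool", "kwargs": {"rows": [-0.0252, 0.0475, -0.0012, -0.0074, 0.0722, 0.0257, 0, -0.0252, 0.0475, -0.0012, -0.0074, 0.0722, 0.0257, 0, -0.0252, 0.0475, -0.0012, -0.0074, 0.0722, 0.0257, 0, -0.0252, 0.0475, -0.0012, -0.0074, 0.0722, 0.0257, 0, 0, 0, 0, 0, 0, 0, 0]}}

```text
time_s: 19.15
tool_pos: [0.5108, -0.2276, 0.4886]
tool_rot: [-179.8, -33.1, 7.3]
force: [-0.6, 0.8, -0.2]
grip_width: 0.0432
grasp_force: 0.0
```

```bash
python3 - <<'E'
from h import *
st()
M=toolR(33);z=C.T@M[:,2];G=plan(M,cw(np.array([.038,-.001,.2785])-.005*z))
T=cur();c=read_camera("wrist");W=T@c["mount"]
m=cv2.inRange(cv2.cvtColor(c["color"],cv2.COLOR_BGR2HSV),(3,150,80),(18,255,255))
n,l,s,ce=cv2.connectedComponentsWithStats(m)
for i in range(1,n):
    if s[i][4]>100: print(s[i],ce[i])
a=np.radians(60.7)
for dx in(.027,.045):
  for y in(-.009,.009):
    v=np.array([-.185-dx,0,.055]); q=np.array([.1+v[0]*np.cos(a)+v[2]*np.sin(a),y,.07-v[0]*np.sin(a)+v[2]*np.cos(a)]); print(q,np.round(proj(c,cw(q),W),1))
E
```

```text
t 19.15 grasp case [-0.0141 -0.006   0.3512] world [ 0.5994 -0.2156  0.3512] lean 33.06 F [-0.59  0.8  -0.21] w 0.0432 gf 0.0 q [ 11.  -5.  16. 103. -20.  56. -48.]
2 rows of [0.0021, -0.0024, 0.0422, 0.0015, -0.0005, -0.0053]
[304 199  22  27 554] [314.78158845 212.58303249]
[ 0.04421473 -0.009       0.28179472] [323.9 193. ]
[0.04421473 0.009      0.28179472] [302.1 193.2]
[ 0.03540585 -0.009       0.29749197] [324.1 198.1]
[0.03540585 0.009      0.29749197] [300.6 198.4]
```

Emit:
{"fn": "drive_tool", "kwargs": {"rows": [0.002, -0.002, 0.042, 0.0015, 0, -0.0053, 0, 0.002, -0.002, 0.042, 0.0015, 0, -0.0053, 0, 0, 0, 0, 0, 0, 0, -1, 0, 0, 0, 0, 0, 0, -1, 0, 0, 0, 0, 0, 0, -1], "grip_force": 15}}

```text
time_s: 19.82
tool_pos: [0.5618, -0.2131, 0.4257]
tool_rot: [179.6, -33.5, 8.7]
force: [4.8, -8.0, -4.9]
grip_width: 0.0214
grasp_force: 4.4
```

Emit:
{"fn": "drive_tool", "kwargs": {"rows": [0, 0, 0, 0, 0, 0, -1, 0, 0, 0, 0, 0, 0, -1]}}

```text
time_s: 20.08
tool_pos: [0.5614, -0.2147, 0.4255]
tool_rot: [179.5, -33.5, 8.6]
force: [4.6, -7.5, -3.9]
grip_width: 0.0167
grasp_force: 15.0
```

```bash
python3 - <<'E'
from h import *
st()
H=np.array([.1,0,.07]);v=wc(gp(cur()))-H;p=np.arctan2(v[2],-v[0]);r=np.hypot(v[0],v[2])
print("R",r,"phi",np.degrees(p))
M=toolR(33);A=np.linspace(p,np.radians(12.4),13);X=np.c_[-r*np.cos(A),0*A,r*np.sin(A)]
for d in np.diff(X,axis=0): print((M.T@(C@d)).round(4).tolist())
E
```

```text
t 20.07 grasp case [ 0.039  -0.0003  0.2888] world [ 0.6511 -0.2026  0.2888] lean 33.5 F [ 4.65 -7.53 -3.9 ] w 0.0167 gf 15.0 q [  9.   2.  15. 104. -24.  48. -46.]
R 0.2271310809555137 phi 74.41454376880819
[-0.0198, -0.0, -0.0052]
[-0.0202, -0.0, -0.0034]
[-0.0204, -0.0, -0.0016]
[-0.0205, -0.0, 0.0002]
[-0.0204, 0.0, 0.0021]
[-0.0201, -0.0, 0.0039]
[-0.0197, 0.0, 0.0057]
[-0.0191, 0.0, 0.0075]
[-0.0183, 0.0, 0.0091]
[-0.0174, 0.0, 0.0108]
[-0.0164, 0.0, 0.0123]
[-0.0152, -0.0, 0.0137]
```

Emit:
{"fn": "drive_tool", "kwargs": {"rows": [-0.0198, 0.001, -0.0052, 0, 0, 0, -1, -0.0202, 0, -0.0034, 0, 0, 0, -1, -0.0204, 0, -0.0016, 0, 0, 0, -1, -0.0205, 0, 0.0002, 0, 0, 0, -1]}}

```text
time_s: 20.58
tool_pos: [0.4897, -0.2251, 0.3904]
tool_rot: [179.6, -33.7, 8.7]
force: [6.6, -3.1, -4.5]
grip_width: 0.0162
grasp_force: 15.0
```

```bash
python3 - <<'E'
from h import *
st()
v=wc(gp(cur()))-np.array([.1,0,.07]);print("R",np.hypot(v[0],v[2]),"phi",np.degrees(np.arctan2(v[2],-v[0])))
E
```

```text
t 20.57 grasp case [-0.0332 -0.0003  0.2539] world [ 0.5797 -0.2127  0.2539] lean 33.66 F [ 6.61 -3.05 -4.48] w 0.0162 gf 15.0 q [ 11.  -4.  16. 114. -25.  45. -40.]
R 0.22705153537917103 phi 54.09366674937491
```

```bash
python3 - <<'E'
from h import *
R_=[]
for nm in("top","scene","wrist"):
    T=cur();c=read_camera(nm)
    m=cv2.inRange(cv2.cvtColor(c["color"],cv2.COLOR_BGR2HSV),(3,150,80),(18,255,255))
    n,l,s,ce=cv2.connectedComponentsWithStats(m)
    W=T@c["mount"] if nm=="wrist" else None
    g=proj(c,gp(T),W);print(nm,"grasp px",np.round(g,1))
    for i in range(1,n):
        if s[i][4]>8 and np.hypot(*(ce[i]-g))<60: print("   ",s[i],ce[i].round(1))
    print("  tab model px",*[np.round(proj(c,cw(np.array([.1,0,.07])+(lambda v,a:np.array([v[0]*np.cos(a)+v[1]*np.sin(a),0,-v[0]*np.sin(a)+v[1]*np.cos(a)]))((-.185-d,.055),np.radians(41.5))),W),1) for d in(0,.045)])
E
```

```text
top grasp px [391.6 170.5]
  tab model px [387.8 161.9] [392.4 170.4]
scene grasp px [254.4 200.9]
    [251 195  11  17 109] [255.7 203.2]
  tab model px [259.4 214.6] [253.8 198.6]
wrist grasp px [320.  258.6]
    [308 243  29  29 754] [322.3 257.5]
    [306 299  34  16 501] [322.6 306.2]
  tab model px [320.  207.5] [319.3 257.3]
```

```bash
python3 - <<'E'
from h import *
s=load("scene");w=read_camera("wrist");W=cur()@w["mount"]
for a in range(0,65,8):
    o=[]
    for d,h in((0,.055),(.045,.055),(.0,.043),(.045,.043)):
        r=np.radians(a);v=(-.185-d,h)
        q=cw([.1+v[0]*np.cos(r)+v[1]*np.sin(r),0,.07-v[0]*np.sin(r)+v[1]*np.cos(r)])
        o.append((np.round(proj(s,q),0).tolist(),np.round(proj(w,q,W),0).tolist()))
    print(a,o)
E
```

```text
0 [([256.0, 209.0], [319.0, 326.0]), ([251.0, 197.0], [319.0, 381.0]), ([256.0, 211.0], [319.0, 324.0]), ([252.0, 199.0], [319.0, 377.0])]
8 [([255.0, 207.0], [319.0, 318.0]), ([250.0, 194.0], [319.0, 380.0]), ([256.0, 209.0], [319.0, 318.0]), ([251.0, 196.0], [319.0, 378.0])]
16 [([256.0, 207.0], [319.0, 303.0]), ([250.0, 193.0], [319.0, 370.0]), ([256.0, 208.0], [319.0, 307.0]), ([251.0, 194.0], [319.0, 371.0])]
24 [([256.0, 208.0], [320.0, 282.0]), ([251.0, 193.0], [319.0, 350.0]), ([256.0, 208.0], [320.0, 289.0]), ([251.0, 193.0], [319.0, 355.0])]
32 [([257.0, 210.0], [320.0, 253.0]), ([252.0, 194.0], [319.0, 317.0]), ([257.0, 210.0], [320.0, 263.0]), ([252.0, 194.0], [319.0, 327.0])]
40 [([259.0, 214.0], [320.0, 217.0]), ([253.0, 198.0], [319.0, 270.0]), ([259.0, 213.0], [320.0, 231.0]), ([253.0, 197.0], [319.0, 285.0])]
48 [([261.0, 219.0], [320.0, 175.0]), ([256.0, 203.0], [320.0, 210.0]), ([261.0, 217.0], [320.0, 193.0]), ([255.0, 202.0], [320.0, 230.0])]
56 [([264.0, 225.0], [321.0, 132.0]), ([259.0, 210.0], [320.0, 141.0]), ([263.0, 223.0], [321.0, 151.0]), ([258.0, 208.0], [320.0, 166.0])]
64 [([267.0, 233.0], [321.0, 89.0]), ([262.0, 219.0], [321.0, 71.0]), ([266.0, 230.0], [321.0, 109.0]), ([261.0, 216.0], [321.0, 97.0])]
```

The lid is at about 34°, further down than the fingers' hold implies (only the tips pinch the tab). Let go and push it shut from above with closed fingers instead.

Emit:
{"fn": "drive_tool", "kwargs": {"rows": [0, 0, 0, 0, 0, 0, 0, 0, 0, 0, 0, 0, 0, 0, 0, 0, 0, 0, 0, 0, 0, 0, 0, -0.04, 0, 0, 0, 0, 0, 0, -0.03, 0, 0, 0, 0]}}

```text
time_s: 21.4
tool_pos: [0.4518, -0.2284, 0.4478]
tool_rot: [179.9, -33.3, 8.8]
force: [-0.4, -0.3, 0.4]
grip_width: 0.0434
grasp_force: 0.0
```

```bash
python3 - <<'E'
from h import *
st()
G=plan(toolR(0),cw([-.04,0,.255+.0182]))
c=read_camera("scene")
m=cv2.inRange(cv2.cvtColor(c["color"],cv2.COLOR_BGR2HSV),(3,150,80),(18,255,255))
n,l,s,ce=cv2.connectedComponentsWithStats(m)
for i in range(1,n):
    if s[i][4]>8 and abs(ce[i][0]-255)<20 and abs(ce[i][1]-205)<40: print(s[i],ce[i])
w=read_camera("wrist");W=cur()@w["mount"]
m=cv2.inRange(cv2.cvtColor(w["color"],cv2.COLOR_BGR2HSV),(3,150,80),(18,255,255))
n,l,s,ce=cv2.connectedComponentsWithStats(m)
for i in range(1,n):
    if s[i][4]>50: print("w",s[i],ce[i])
for a in range(20,44,4):
    r=np.radians(a);print(a,[np.round(proj(w,cw([.1+v[0]*np.cos(r)+v[1]*np.sin(r),0,.07-v[0]*np.sin(r)+v[1]*np.cos(r)]),W),0).tolist() for v in((-.185,.055),(-.23,.055),(-.23,.043))])
E
```

```text
t 21.4 grasp case [-0.0719  0.0027  0.3108] world [ 0.5409 -0.2151  0.3108] lean 33.35 F [-0.36 -0.3   0.36] w 0.0434 gf 0.0 q [ 13. -11.  16. 112. -21.  53. -43.]
4 rows of [0.0279, 0.0007, 0.0135, -0.0003, -0.1455, 0.0029]
[250 195  12  18 123] [255.34146341 203.33333333]
w [313 210  23  45 947] [324.24709609 232.61668427]
20 [[321.0, 253.0], [321.0, 299.0], [321.0, 303.0]]
24 [[322.0, 243.0], [321.0, 288.0], [321.0, 293.0]]
28 [[322.0, 231.0], [321.0, 275.0], [321.0, 282.0]]
32 [[322.0, 219.0], [322.0, 260.0], [321.0, 268.0]]
36 [[322.0, 206.0], [322.0, 242.0], [322.0, 253.0]]
40 [[322.0, 191.0], [322.0, 223.0], [322.0, 235.0]]
```

Emit:
{"fn": "drive_tool", "kwargs": {"rows": [0.0279, 0.0007, 0.0135, 0, -0.1455, 0.0029, -1, 0.0279, 0.0007, 0.0135, 0, -0.1455, 0.0029, -1, 0.0279, 0.0007, 0.0135, 0, -0.1455, 0.0029, -1, 0.0279, 0.0007, 0.0135, 0, -0.1455, 0.0029, -1, 0, 0, 0, 0, 0, 0, -1]}}

```text
time_s: 22.12
tool_pos: [0.5761, -0.2107, 0.431]
tool_rot: [-179.7, 0.4, 8.4]
force: [-0.9, 0.3, -0.0]
grip_width: 0.0036
grasp_force: 0.0
```

```bash
python3 - <<'E'
from h import *
st()
g=wc(gp(cur()))-[0,0,.0182]
M=toolR(0);A=np.radians(np.linspace(50.4,15.4,9));X=np.c_[.1-.2074*np.cos(A),0*A,.07+.2074*np.sin(A)-.004]
X=np.vstack([g,X])
for d in np.diff(X,axis=0): print((M.T@(C@d)).round(4).tolist())
E
```

```text
t 22.12 grasp case [-0.0375  0.0029  0.267 ] world [ 0.5749 -0.2101  0.267 ] lean -0.37 F [-0.95  0.31 -0.02] w 0.0036 gf 0.0 q [  9.  13.  10.  87.  -2.  81. -62.]
[0.0053, 0.0029, 0.023]
[-0.0118, -0.0, 0.0106]
[-0.011, 0.0, 0.0114]
[-0.0101, -0.0, 0.0122]
[-0.0091, 0.0, 0.013]
[-0.0081, 0.0, 0.0136]
[-0.007, -0.0, 0.0142]
[-0.0059, 0.0, 0.0147]
[-0.0048, 0.0, 0.0151]
```

Emit:
{"fn": "drive_tool", "kwargs": {"rows": [0.004, 0.003, 0.022, 0, 0, 0, -1, -0.0118, 0, 0.0106, 0, 0, 0, -1, -0.011, 0, 0.0114, 0, 0, 0, -1, -0.0101, 0, 0.0122, 0, 0, 0, -1, -0.0091, 0, 0.013, 0, 0, 0, -1]}}

```text
time_s: 22.75
tool_pos: [0.5348, -0.222, 0.3671]
tool_rot: [-179.9, -0.2, 8.0]
force: [1.3, -0.5, 1.8]
grip_width: 0.0005
grasp_force: 0.7
```

```bash
python3 - <<'E'
from h import *
st();v=wc(gp(cur()))-[.1,0,.07+.0182];print("lid deg if tip touches",np.degrees(np.arctan2(v[2],-v[0])-np.arcsin(.055/np.hypot(v[0],v[2]))))
E
```

```text
t 22.75 grasp case [-0.0784 -0.0031  0.2031] world [ 0.5353 -0.2218  0.2031] lean 0.19 F [ 1.34 -0.54  1.8 ] w 0.0005 gf 0.7 q [ 10.  11.  11.  97.  -2.  72. -60.]
lid deg if tip touches 17.770557228302383
```

Touching and following. Continue down.

Emit:
{"fn": "drive_tool", "kwargs": {"rows": [-0.0081, 0, 0.0136, 0, 0, 0, -1, -0.007, 0, 0.0142, 0, 0, 0, -1, -0.0059, 0, 0.0147, 0, 0, 0, -1, -0.003, 0, 0.013, 0, 0, 0, -1]}}

```text
time_s: 23.25
tool_pos: [0.5111, -0.2254, 0.3099]
tool_rot: [-179.9, 0.1, 8.0]
force: [-0.9, -0.4, 0.8]
grip_width: -0.0
grasp_force: 0.9
```

```bash
cat > lid.py <<'E'
from h import *
st();v=wc(gp(cur()))-[.1,0,.07+.0182];print("lid deg if tip touches",np.degrees(np.arctan2(v[2],-v[0])-np.arcsin(.055/np.hypot(v[0],v[2]))))
E
python3 lid.py
```

```text
t 23.25 grasp case [-0.1033 -0.0031  0.1459] world [ 0.5107 -0.2252  0.1459] lean -0.13 F [-0.91 -0.36  0.77] w -0.0 gf 0.9 q [ 11.  11.  11. 104.  -2.  66. -59.]
lid deg if tip touches 0.750440861098522
```

Emit:
{"fn": "drive_tool", "kwargs": {"rows": [0, 0, 0.003, 0, 0, 0, -1, 0, 0, 0.002, 0, 0, 0, -1, 0, 0, 0, 0, 0, 0, -1]}}

```text
time_s: 23.62
tool_pos: [0.5118, -0.2253, 0.3067]
tool_rot: [-179.9, 0.1, 8.0]
force: [-3.7, 0.8, 4.1]
grip_width: 0.0004
grasp_force: 2.7
```

```bash
python3 lid.py; python3 - <<'E'
from h import *
P=[]
for nm in("scene","top"):
    c=read_camera(nm);m=cv2.inRange(cv2.cvtColor(c["color"],cv2.COLOR_BGR2HSV),(3,150,80),(18,255,255))
    n,l,s,ce=cv2.connectedComponentsWithStats(m)
    for i in range(1,n):
        if s[i][4]>8 and np.hypot(*(ce[i]-((253,203) if nm=="scene" else (389,206))))<30: print(nm,s[i],ce[i].round(1))
E
```

```text
t 23.62 grasp case [-0.1023 -0.0031  0.1427] world [ 0.5116 -0.2251  0.1427] lean -0.06 F [-3.67  0.83  4.07] w 0.0004 gf 2.7 q [ 11.  11.  11. 104.  -2.  65. -59.]
lid deg if tip touches -0.1484323263813644
```

Emit:
{"fn": "drive_tool", "kwargs": {"rows": [0, 0, 0.003, 0, 0, 0, -1, 0, 0, 0.002, 0, 0, 0, -1, 0, 0, 0, 0, 0, 0, -1]}}

```text
time_s: 24.1
tool_pos: [0.5117, -0.2254, 0.3063]
tool_rot: [-179.9, -0.0, 8.0]
force: [-13.9, 4.4, 30.3]
grip_width: 0.0008
grasp_force: 15.8
```

```bash
python3 lid.py
```

```text
t 24.1 grasp case [-0.1023 -0.0032  0.1423] world [ 0.5117 -0.2251  0.1423] lean 0.02 F [-13.86   4.4   30.33] w 0.0008 gf 15.8 q [ 11.  11.  11. 104.  -3.  65. -59.]
lid deg if tip touches -0.24711214121178326
```

Firm stop (30 N, no further motion): lid is shut. Withdraw and check.

Emit:
{"fn": "drive_tool", "kwargs": {"rows": [0, 0, -0.02, 0, 0, 0, -1, 0, 0, -0.05, 0, 0, 0, -1, 0, 0, -0.06, 0, 0, 0, -1, 0, 0, -0.06, 0, 0, 0, -1, 0, 0, 0, 0, 0, 0, -1]}}

```text
time_s: 24.72
tool_pos: [0.5131, -0.2256, 0.4971]
tool_rot: [179.8, -0.6, 8.1]
force: [-0.6, 0.7, -1.2]
grip_width: 0.0004
grasp_force: 0.0
```

```bash
python3 - <<'E'
from h import *
st()
T=cur();c=read_camera("wrist");W=T@c["mount"];s=read_camera("scene")
for nm,k,V in(("w",c,W),("s",s,None)):
    hsv=cv2.cvtColor(k["color"],cv2.COLOR_BGR2HSV)
    for lab,lo,hi in(("orange",(3,150,80),(18,255,255)),("yellow",(18,50,60),(35,255,255))):
        n,l,st_,ce=cv2.connectedComponentsWithStats(cv2.inRange(hsv,lo,hi))
        for i in range(1,n):
            if st_[i][4]>40 and st_[i][1]>120: print(nm,lab,st_[i],ce[i].round(1))
    for a in(0,3,6):
        r=np.radians(a);print(nm,a,[np.round(proj(k,cw([.1+v[0]*np.cos(r)+v[1]*np.sin(r),0,.07-v[0]*np.sin(r)+v[1]*np.cos(r)]),V),1).tolist() for v in((-.185,.055),(-.23,.055))])
print("mag in tray scene px", proj(s,[.605,.195,.10]))
E
```

```text
t 24.73 grasp case [-0.0992 -0.0045  0.3331] world [ 0.5149 -0.226   0.3331] lean 0.61 F [-0.56  0.74 -1.17] w 0.0004 gf 0.0 q [ 11.   5.  11.  88.  -1.  86. -60.]
w orange [489 151  19  17  90] [497.9 157.9]
w orange [312 172  14  34 467] [318.4 188.4]
w yellow [304 260   6  52 203] [306.3 285.4]
w yellow [336 260   5  52 194] [338.  286.5]
w yellow [ 129  322  320   20 3481] [300.8 333. ]
w 0 [[316.7, 163.8], [316.8, 199.5]]
w 3 [[316.5, 162.7], [316.7, 199.9]]
w 6 [[316.4, 160.9], [316.5, 199.8]]
s orange [425 131  42  26 717] [445.7 143.9]
s orange [248 197  11  14  88] [252.7 202.7]
s orange [172 241  14  11  92] [178.9 246.9]
s orange [ 237  316   99   71 3366] [284.6 351.1]
s yellow [244 191   8  20  84] [247.5 200.9]
s yellow [388 196  11  14  90] [393.1 202.3]
s 0 [[255.6, 209.0], [251.0, 196.8]]
s 3 [[255.5, 208.3], [250.7, 195.6]]
s 6 [[255.4, 207.7], [250.5, 194.6]]
mag in tray scene px (np.float64(396.08151306144964), np.float64(204.40388014591818))
```

Tab rows in the scene view (197–210) match the shut lid, the magazine stands in the tray, and the hand is clear.

```bash
python3 -c "from cell import *;print(sign_off())"
```

```text
the job is handed in; nothing more can be done
None
```

The job is handed in at about 25 s of the 72 s, with no verdict shown: bay_1's magazine was the empty one (about 1.3 N) and stands on the blue tray's mat, bays 2 and 3 still hold theirs (only bay_2's was weighed, about 4 N), and the lid is pressed shut to its stop.

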